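# Unbolt the sprung gate of the blade and solvent cage and hold it ajar

### The job

Open the little wire-mesh lock-up cage on the bench: first flip the red catch on its head rail up and back out of the way, then take the brass knob of the sagging barrel bolt, lift the bolt so that its turned-down nose clears the lip of the bent keeper and pull it back out of the keeper. Still with the knob in the gripper, pull the sprung gate open until its free edge stands about 10 cm out from the post, and finish there, holding the gate ajar by the knob without letting go, so that someone can reach in; leave the other things on the bench and on the cage where they are.

Things in the scene. Friction and masses are not known exactly. Their poses are not given: they have to be found in the camera images.
- cage: fixed wire-mesh cage, 220 deep (x), 380 wide (y), 240 high; grey head rail along the top of its front, flat top at 240. Origin: centre of the underside. Its front faces its -x (the robot; turned up to 0.15 rad) and lies 110 before the origin. The gate fills the front between plinth (45 high) and head rail, hung on the left (+y), bolted on the right (-y)
- catch (a joint): red flip-over catch on the head rail, about an axis along the cage's y: 0 = down, its tongue hanging 47 below the pivot before the gate's top rail and blocking the gate; grows as it is flipped up and back over the roof; starts at 0 to 0.1, above 1.2 it is well out of the way, stop at 1.9. Light friction (0.8 N at the tab), it stays where it is left
- catch_tab (a point): grip point on the catch's upright red tab, 14 wide (cage y), 8 thick (cage x), its top 10 above this point. When down: 35 above the head rail, 6 before the front plane, 23 above and 61 before the pivot. Pinch it across the width from above; it may turn between the pads
- catch_pivot (a point): axis of the catch (parallel to the cage's y), 12 above the head rail's top, 55 behind the front plane; 65 from catch_tab
- bolt_lift (a joint): how far the sagging bolt is raised: angle of the rod about its rear barrel, 0 = hanging by 0.13 rad, 0.13 = level, stop at 0.17. Its own weight (about 2 N) brings it down. Between about 0.09 and 0.17 the nose clears the keeper's lip
- bolt_slide (a joint): how far the bolt is drawn (m): 0 = thrown into the keeper, grows as it is pulled towards the hinge (cage +y), stop at 0.045. Starts at 0 to 0.003; unless lifted, its nose catches behind the keeper's lip within about 5 mm. From 0.030 on the nose is out and the gate free. About 1 N of friction
- bolt_knob: brass ball 24 in diameter, the bolt's grip, origin at its centre, on a stem 8 thick; 58 before the gate's face, 48 below the top of the head rail while the bolt sags, about 30 before the straps and keeper, free all round. It is 125 from the rear barrel (80 when drawn), the nose 200: 11 to 20 mm of lift at the knob frees the nose, 16 levels the rod
- bolt_nose (a point): lowest point of the rod's turned-down nose (rod 10 thick, nose reaches 18 below the rod's underside)
- keeper_lip (a point): middle of the top edge of the bent keeper's lip, 13 long along the cage's y; the keeper is a dark steel staple round the rod on the right-hand post, open 49 high and 23 deep
- gate (a joint): green-framed mesh gate, 300 wide, 16 thick, opening angle about the vertical hinge line at its left edge (rad): 0 = shut, grows as its free edge comes towards the robot, stop at 1.5; the free edge stands out by 303 mm x sin(angle). A spring shuts it again if it is let go (about 2 N at the knob)
- gate_hinge (a point): point on the vertical hinge line of the gate, 163 to the left (+y) of the cage's middle, in the front plane, 200 above the bench
- gate_edge (a point): upper front corner of the gate's free edge, 303 from the hinge line, 222 above the bench
- mug: orange mug, 82 in diameter, 95 high, bystander; origin under its centre
- spray_can: blue spray can with red cap, 52 in diameter, 150 high, bystander; origin under its centre
- white_tin: white paint tin, 72 in diameter, 100 high, bystander; origin under its centre
- paint_jar: jar of brown paint with blue lid, 60 in diameter, 75 high, standing on a newspaper, bystander; origin under its centre
- small_pot: small yellow pot with green lid, 44 in diameter, 45 high, standing on the rear half of the cage's roof, bystander; origin under its centre
- knife: black and orange craft knife lying on the bench, 165 long (its x), 30 wide, 20 high, bystander; origin under its middle
- paintbrush: thin paintbrush lying on the bench, 195 long (its x), 10 thick, bystander; origin under its middle

How it is judged:
By the outcome, as a careful person would: the job done as asked, in the order asked, and still so for the second after the job is handed in, while the arm keeps its last pose, push and grip.
It also fails if it takes over 50 s, if anything falls off the work surface, if the arm or the gripper's body presses on something with over 40 N, if the wrist force passes 120 N, or if a joint passes its speed limit or range.

### The arm

A 7-joint arm with a two-finger parallel gripper is mounted at the origin on the work surface. World frame = base frame: x ahead of the robot, y to its left, z up, the work surface at z = 0. Lengths are in m, angles in rad, forces in N, time in s.
With the tool pointing down it reaches from about 0.4 to 0.9 m from the base axis. Payload 5.5 kg.
Tool frame: the origin (TCP) lies midway between the tips of the shut fingers; the grasp point (between the pads) lies 19 mm behind it (manip.grip_depth is the distance from the TCP to the grasp point, in m); z points along the fingers, y is the line along which they close (so a half turn about z gives the same grasp; the last joint's range is limited). The gripper opens to 92 mm and grips with 3 to 60 N. Pads are 19 mm wide; open, the fingers measure 130 mm over their backs; the gripper's body (75 mm by 190 mm) begins 47 mm behind the grasp point.
Start: joints at [-1.038, 0.501, -0.427, 1.55, 0.221, 1.138, -0.21], TCP at [0.173, 0.626, 0.188] pointing down, gripper open.
Joint ranges: [-2.88, 2.88], [-0.31, 2.03], [-1.54, 1.56], [0.2, 2.42], [-1.41, 4.55], [0.19, 2.02], [-2.57, 2.57]. Speed limits (rad/s): [2.57, 2.57, 3.14, 3.14, 3.14, 3.14, 3.14].

### API

Orientations are given as a unit quaternion [x, y, z, w].
In Python, from bench import manip, effector, viewer gives the robot as it stands. Calls block until the motion is done:
- manip.move_pose(position, orientation): joint-space move of the TCP to a pose.
- manip.servo_line(position, ori=None, vel=0.15): straight line of the TCP; ori=None keeps the orientation; vel is the mean speed in m/s.
- manip.movej(angles): joint-space move.
- effector.open_jaws() and effector.close(f_grip=None): open the fingers fully, or close them until they stop; f_grip is the grip in N (None keeps the last).
- manip.sleep(seconds).
- manip.solve_ik(position, orientation): joint angles nearest the present ones, or None.
- viewer.get_image(name): name is "scene" or "top"; returns the picture (480x640x3 uint8, red, green, blue); there is no depth.
- viewer.get_calibration(name): a dict with "vfov" (degrees; the focal length in pixels is half the picture's height over the tangent of half this angle, whatever the lens; pixels are square), "cx", "cy" (the principal point, pixels), "dist_coeffs" ([k1, k2, p1, p2, k3] as OpenCV has them; the pictures are not rectified), "eye" and "attitude" of the camera in the world. Camera axes: x right, y down, z forward; pixel columns grow to the right and rows downward; lengths in m; the calibration is good to about 2 mm. A picture is of the moment at which its call begins. get_calibration takes no time and is no camera call.
A pose or a line that the arm cannot do raises manip.PlanningError and nothing moves.
- manip.hand_in(): hands the job in; it is judged then, once.
Readings, each from a call of its own:
- manip.current_clock(): time.
- manip.current_q(): joint angles.
- manip.current_joint_velocities(): joint speeds.
- manip.current_tau(): joint torques, N m.
- manip.current_tool_pos(): TCP position.
- manip.current_tcp_rot(): TCP orientation.
- manip.current_force(): force on the tool from outside, world axes, zero at the start.
- manip.current_wrist_torque(): the same for the moment, N m.
- manip.current_finger_gap(): finger opening in m.
- manip.current_gripper_force(): force on a finger pad.
Only numpy, scipy, OpenCV 4.12 (cv2) and the standard library are available. Lean on these libraries where they do the work, as an engineer would, in place of code of your own. Each camera call takes 0.05 s, during which the arm holds its last target. There are 200 camera calls.

## Working session

There is one attempt and no reset: what is moved stays moved. The work goes in short steps, each a Python script; the robot and the scene stay as the last script left them, time stands still between calls to the robot, and variables do not carry over. Pictures are saved under pics/ and viewed, at most 10 in all, crops included, and the job is handed in when it is done.

```bash
ls; mkdir -p pics; python3 - <<'E'
from bench import manip, effector, viewer
import cv2
for n in("scene","top"):
    cv2.imwrite(f"pics/{n}0.png",viewer.get_image(n)[...,::-1]); print(viewer.get_calibration(n))
print(manip.current_clock(),manip.current_tcp_rot(),manip.grip_depth)
E
```

```text
pics
{'vfov': 57.135545114178925, 'cx': 315.632657721597, 'cy': 238.50550436777664, 'dist_coeffs': array([0.01369846, 0.        , 0.        , 0.        , 0.        ]), 'eye': array([ 1.36933657, -0.12813555,  0.76090406]), 'attitude': array([ 0.68511489,  0.56209108, -0.28739168, -0.36342431])}
{'vfov': 52.4302630179752, 'cx': 318.6483653421604, 'cy': 247.29834771917828, 'dist_coeffs': array([-0.00198069,  0.        ,  0.        ,  0.        ,  0.        ]), 'eye': array([0.40819333, 0.03885597, 1.31882348]), 'attitude': array([-0.70431473,  0.70697715, -0.04869711,  0.04186478])}
0.1 [ 1.34471381e-01  9.90917081e-01 -8.76367332e-04 -1.36203480e-04] 0.0188
```

View pics/scene0.png

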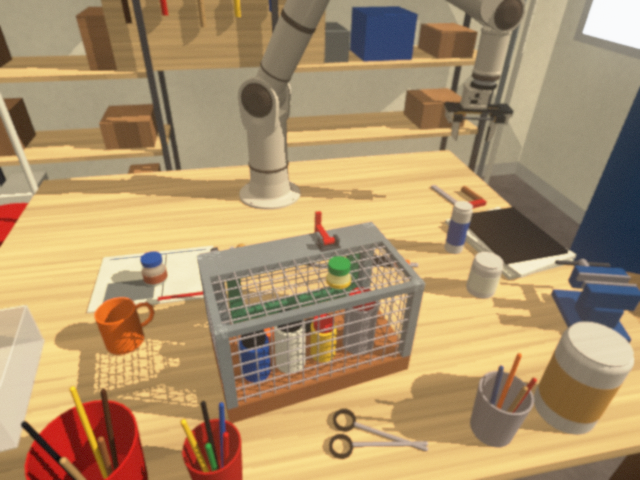

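View pics/top0.png

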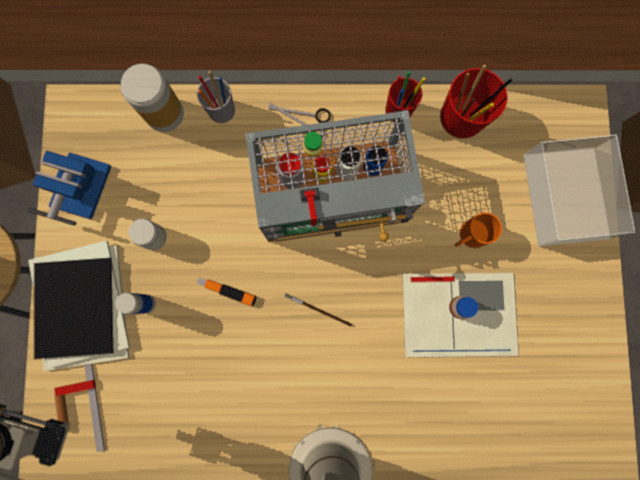

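The scene view looks at the cage from behind; the catch tab is at (319,218) there. In the top view the tab is near (313,215) and the knob near (383,232). I'll enlarge both views.

```bash
python3 - <<'E'
import cv2
a=cv2.imread("pics/scene0.png")[190:330,190:430]; b=cv2.imread("pics/top0.png")[105:250,240:430]
cv2.imwrite("pics/s1.png",cv2.resize(a,None,fx=3.33,fy=3.33,interpolation=cv2.INTER_CUBIC))
cv2.imwrite("pics/t1.png",cv2.resize(b,None,fx=4,fy=4,interpolation=cv2.INTER_CUBIC))
E
```

```text
(no output)
```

View pics/s1.png

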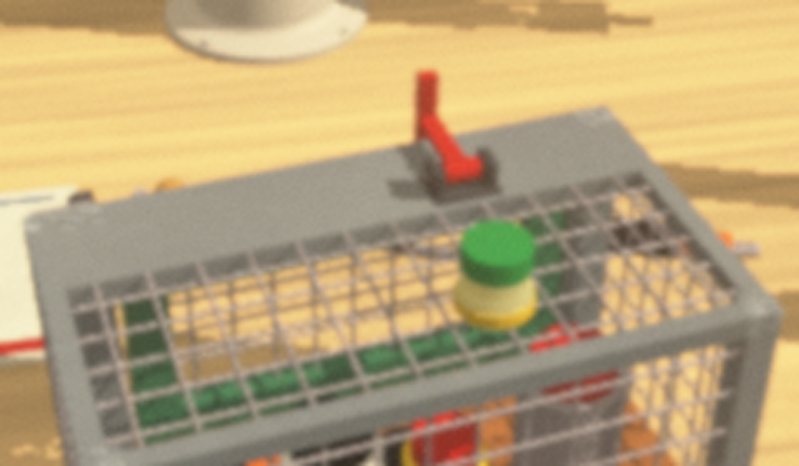

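View pics/t1.png

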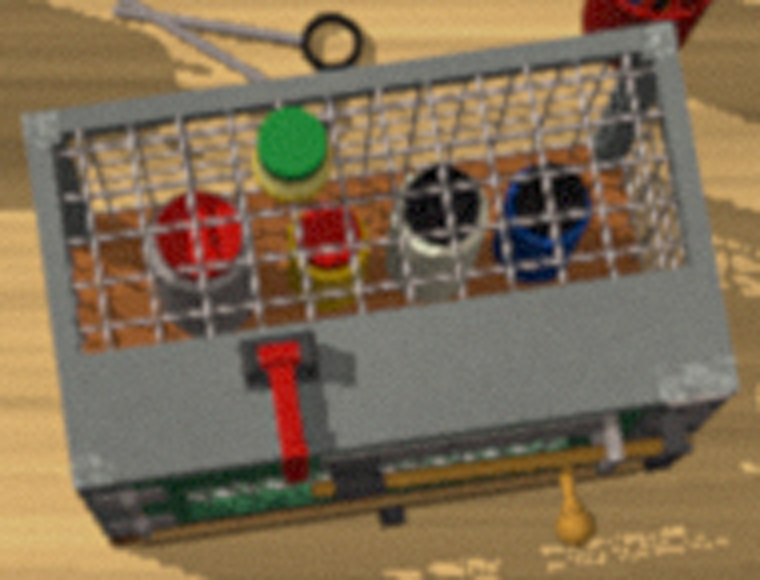

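```bash
cat > h.py <<'E'
import numpy as np, cv2
from scipy.spatial.transform import Rotation as R
from scipy.optimize import least_squares
from bench import viewer
C={n:viewer.get_calibration(n) for n in("scene","top")}
def cam(n):
    c=C[n]; f=240/np.tan(np.radians(c["vfov"])/2)
    return np.array([[f,0,c["cx"]],[0,f,c["cy"]],[0,0,1]]),c["dist_coeffs"],R.from_quat(c["attitude"]).as_matrix(),c["eye"]
def proj(n,P):
    K,d,A,e=cam(n); P=np.atleast_2d(P)
    return cv2.projectPoints(P.astype(float),cv2.Rodrigues(A.T)[0],-A.T@e,K,d)[0][:,0]
def tri(obs):
    return (s:=least_squares(lambda p:np.concatenate([proj(n,p)[0]-u for n,u in obs]),[.65,0,.25])).x, s.fun
def onz(n,u,z):
    K,d,A,e=cam(n); r=A@np.append(cv2.undistortPoints(np.array([[u]],float),K,d)[0,0],1); return e+r*(z-e[2])/r[2]
def cage(p,q): # cage pose x,y,yaw -> world
    c,s=np.cos(p[2]),np.sin(p[2]); q=np.atleast_2d(q); return np.c_[p[0]+c*q[:,0]-s*q[:,1],p[1]+s*q[:,0]+c*q[:,1],q[:,2]]
E
python3 - <<'E'
from h import *
T=lambda u,v:np.array([(u+.5)/4-.5+240,(v+.5)/4-.5+105])
S=lambda u,v:np.array([(u+.5)/3.33-.5+190,(v+.5)/3.33-.5+190])
q=np.array([[-.11,.19,.24],[.11,.19,.24],[.11,-.19,.24],[-.11,-.19,.24]])
t=np.array([T(78,488),T(22,118),T(672,25),T(738,390)]); s=np.array([S(607,108),S(778,305),S(28,214)])
f=lambda p:np.r_[(proj("top",cage(p,q))-t).ravel(),(proj("scene",cage(p,q[[0,1,3]]))-s).ravel()]
r=least_squares(f,[.7,0,0]); p=r.x; print(p,r.fun.round(1))
# free z check
for a,b in((0,0),(3,2)): print(tri([("top",t[a]),("scene",s[b])])[0])
tab,e=tri([("top",T(296,470)),("scene",S(427,74))]);print("tabtop",tab,e)
print("tab top on z .285",onz("top",T(296,470),.285))
k,e=tri([("top",T(574,522)),("scene",S(172,188))]);print("knob ",k,e, onz("top",T(574,522),.192))
c,sn=np.cos(p[2]),np.sin(p[2]);M=np.array([[c,sn],[-sn,c]])
for w in(tab,onz("top",T(296,470),.285),k,onz("top",T(574,522),.192)):print("cageframe",M@(w[:2]-p[:2]),w[2])
E
```

```text
[ 0.72919427 -0.00668602  0.14428734] [-1.9  0.6 -0.5 -0.3 -0.4  0.1 -0.2  0.8 -0.8 -1.1  0.9  1.4 -2.6  0.6]
[0.59534807 0.16407363 0.23853608]
[ 0.64909863 -0.20744303  0.24227564]
tabtop [0.59753266 0.04153636 0.27968027] [-1.11271509 -0.21812643 -1.09776374  0.02733488]
tab top on z .285 [0.59608031 0.03912871 0.285     ]
knob  [ 0.58039082 -0.12125999  0.20071281] [-0.41704911 -0.03297543 -0.38632861 -0.02208678] [ 0.58165171 -0.12348392  0.192     ]
cageframe [-0.1233597   0.06665254] 0.27968026798689694
cageframe [-0.12514315  0.06447873] 0.2849999999999999
cageframe [-0.16373145 -0.09198736] 0.20071281127606608
cageframe [-0.16280343 -0.09436948] 0.19199999999999995
```

```bash
python3 - <<'E'
from h import *
p=[ 0.72919427,-0.00668602,0.14428734]
q=np.array([[-.11,.19,.24],[.11,.19,.24],[.11,-.19,.24],[-.11,-.19,.24]])
tab=[[-.116+a,.065+b,z] for z in(.285,.25) for a,b in((-.004,-.007),(-.004,.007),(.004,.007),(.004,-.007))]
th=np.linspace(0,2*np.pi,13)[:-1]
im=[]
for n,(x0,y0,w,h),f in(("top",(290,190,140,65),4),("scene",(190,205,200,70),4)):
    a=cv2.imread(f"pics/{n}0.png"); b=cv2.resize(a[y0:y0+h,x0:x0+w],None,fx=f,fy=f,interpolation=cv2.INTER_CUBIC)
    D=lambda P:((proj(n,cage(p,P))-[x0,y0]+.5)*f-.5).round().astype(int)
    cv2.polylines(b,[D(q)],True,(255,0,0),1); t=D(tab)
    cv2.polylines(b,[t[:4]],True,(255,255,0),1);cv2.polylines(b,[t[4:]],True,(0,255,0),1)
    A=cam(n)[2]; c=cage(p,[-.168,-.094,.192])[0]
    k=c+.012*(np.cos(th)[:,None]*A[:,0]+np.sin(th)[:,None]*A[:,1])
    cv2.polylines(b,[((proj(n,k)-[x0,y0]+.5)*f-.5).round().astype(int)],True,(255,0,255),1)
    im.append(cv2.copyMakeBorder(b,0,0,0,800-b.shape[1],cv2.BORDER_CONSTANT))
cv2.imwrite("pics/ov.png",np.vstack(im))
# knob colour segmentation in top
a=cv2.cvtColor(cv2.imread("pics/top0.png"),cv2.COLOR_BGR2HSV)
r=a[222:244,372:396]; print(r[...,1])
E
```

```text
[[185 177 178 137 138 122 151 172 181 193 186 168 146 135 151 150 132  51
   35  26  54  92 143 149]
 [134 140 157 132 158 142 148 141 175 190 200 153 149 140 133 142 125 106
   87  85 104 124 138 139]
 [142 140 145 139 145 149 144 157 189 193 182 162 134 142 155 148 144 122
  126 135 127 135 130 121]
 [144 151 140 128 145 139 134 151 179 187 181 167 134 124 121 126 125 130
  127 130 124 129 127 128]
 [151 139 145 133 129 134 121 143 167 184 184 166 129 122 126 119 123 129
  123 121 127 124 116 128]
 [134 121 132 123 122 125 127 120 158 181 191 175 129 131 126 122 126 124
  124 127 125 128 129 124]
 [117 119 128 122 127 125 119 123 144 183 194 182 139 115 131 124 124 122
  122 128 126 125 119 121]
 [126 122 120 128 117 119 127 120 139 177 183 175 149 129 128 124 122 125
  122 128 119 124 127 121]
 [121 128 124 123 125 121 124 125 144 176 182 187 174 140 118 124 121 123
  123 126 127 121 123 122]
 [120 128 125 133 121 131 119 126 163 184 193 188 178 163 132 119 128 120
  127 121 119 120 117 124]
 [125 125 129 125 129 126 123 134 170 180 185 187 183 200 136 129 120 121
  119 127 122 11
[... 422 characters left out ...]
28 122 122 125 123 136 176 188 191 187 185 183 188 182 199 173 137
  122 127 121 130 121 124]
 [124 123 128 124 127 126 131 171 180 192 184 188 187 189 209 186 154 131
  128 124 123 124 121 127]
 [128 127 121 127 125 116 128 142 173 192 200 188 189 191 187 150 132 126
  128 121 123 128 125 124]
 [126 121 125 128 122 126 127 130 157 169 186 186 201 177 155 133 126 124
  130 127 119 128 122 129]
 [124 126 133 126 122 124 122 121 128 140 142 152 162 147 141 130 126 121
  124 124 124 125 127 126]
 [128 123 128 125 121 127 124 117 123 128 125 128 122 133 125 126 124 128
  130 127 127 122 127 125]
 [122 124 127 122 124 122 122 126 125 119 126 126 123 125 120 127 124 127
  125 125 125 126 129 124]]
```

View pics/ov.png

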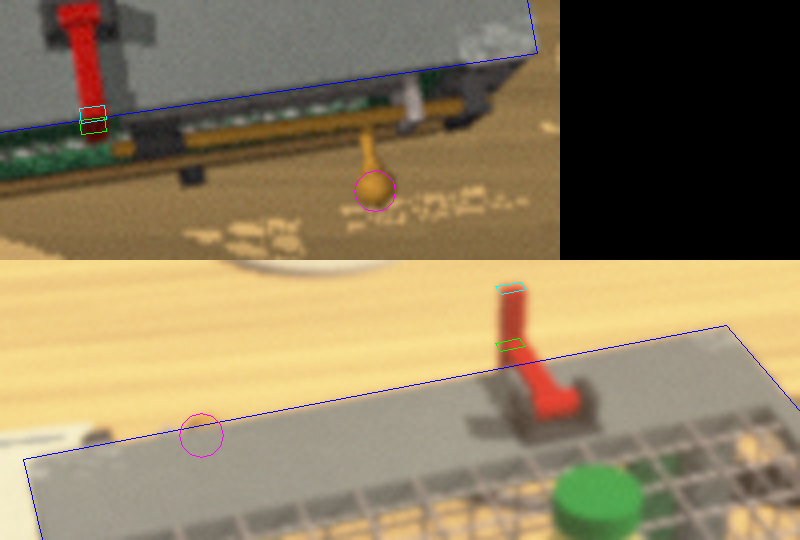

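The overlay agrees with the model: the tab outline fits to about 1 px in both views. The knob sits about 2 mm nearer the gate than drawn, and its height checks out. Next is the catch.

```bash
cat >> h.py <<'E'
from bench import manip, effector
P0=[0.72919427,-0.00668602,0.14428734]
def ori(yaw,tilt=0): # tool down, closing along yaw'd y; tilt about yaw'd x
    return (R.from_euler("z",yaw)*R.from_euler("x",tilt)*R.from_euler("z",np.pi)*R.from_euler("y",np.pi)).as_quat()
def tcp(g,o): # tcp position for a grasp point
    return np.asarray(g)+R.from_quat(o).as_matrix()[:,2]*manip.grip_depth
def st(m=""): print(m,round(manip.current_clock(),2),manip.current_tool_pos().round(4),"F",manip.current_force().round(1),"gap",round(manip.current_finger_gap(),4),"pad",np.round(manip.current_gripper_force(),1))
E
python3 - <<'E'
from h import *
o=ori(P0[2]); print(R.from_quat(o).as_matrix().round(2))
tab=cage(P0,[-.116,.065,.277])[0]
c=manip.current_tool_pos()
manip.servo_line(c+[0,0,.2],vel=.3); st()
manip.move_pose(tcp(tab+[0,0,.08],o),o); st("above")
manip.servo_line(tcp(tab,o),vel=.1); st("at")
effector.close(12); st("closed")
cv2.imwrite("pics/c1.png",np.hstack([cv2.resize(viewer.get_image("scene")[170:300,220:420,::-1],(400,260)),cv2.resize(viewer.get_image("top")[120:250,240:440,::-1],(400,260))]))
E
```

```text
[[ 0.99  0.14 -0.  ]
 [ 0.14 -0.99 -0.  ]
 [-0.   -0.   -1.  ]]
 0.92 [0.1731 0.625  0.3853] F [ 0.4 -0.2 -1.2] gap 0.0917 pad 0.0
above 3.49 [0.605  0.0425 0.3382] F [-0.2 -0.4 -0.2] gap 0.0916 pad 0.0
at 4.44 [0.6056 0.041  0.2589] F [-0.7  0.   0.2] gap 0.0916 pad 0.0
closed 5.88 [0.6051 0.041  0.2582] F [-0.5 -0.9 -0.3] gap 0.0004 pad 0.0
```

View pics/c1.png

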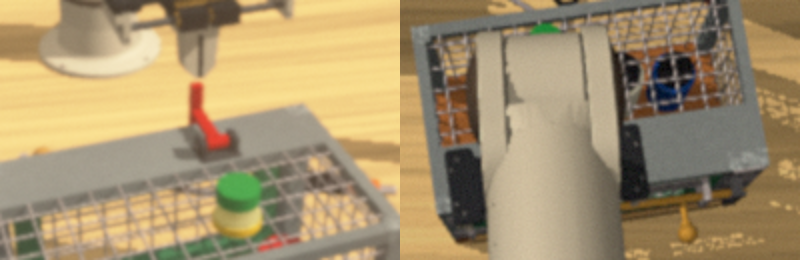

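The fingers shut on nothing: in the scene view their tips appear at about pixel (319,207), above the tab top at (318,212). I'll compare that with where the reported TCP should project.

```bash
python3 - <<'E'
from h import *
t=manip.current_tool_pos(); print(t,proj("scene",t),proj("top",t))
print("start",proj("scene",[.173,.626,.188]),proj("top",[.173,.626,.188]))
print("base",proj("scene",[0,0,0]),proj("top",[0,0,0]))
print("tip seen: z if x,y ok / at z",onz("scene",[319,208],.258),onz("scene",[319,208],.29))
print(manip.current_q().round(3))
a=viewer.get_image("scene")[170:240,270:370,::-1]; cv2.imwrite("pics/c2.png",cv2.resize(a,None,fx=7,fy=7,interpolation=cv2.INTER_CUBIC))
E
```

```text
[0.60505459 0.04094474 0.25820038] [[317.0717305  222.46866753]] [[312.80061194 220.29748117]]
start [[467.30993506 151.47529575]] [[ 50.96632261 417.60940502]]
base [[269.24232084 193.94444631]] [[329.60216612 469.66002416]]
tip seen: z if x,y ok / at z [0.54738098 0.05743872 0.258     ] [0.59968237 0.04563055 0.29      ]
[-0.249  0.333  0.176  1.6   -0.061  1.214 -1.487]
```

View pics/c2.png

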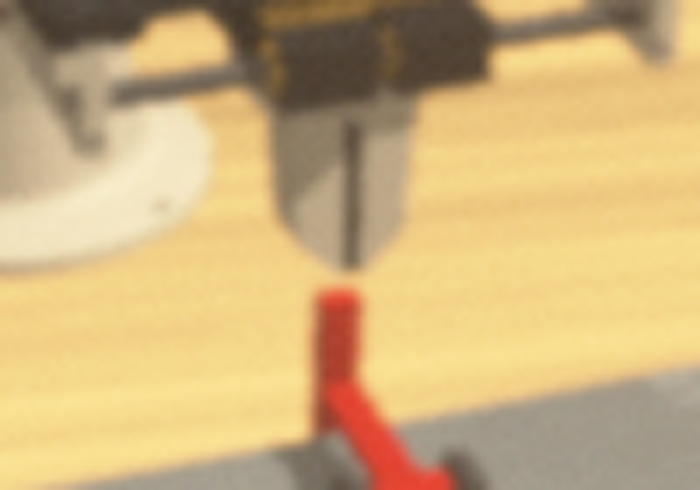

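The tips are really at (319.7,208.3), while the reported TCP projects to (317,222.5). The base projects correctly, so I'll check the start pose against both cameras to see what the offset is.

```bash
python3 - <<'E'
from h import *
M=R.from_quat([1.34471381e-01,9.90917081e-01,-8.76367332e-04,-1.36203480e-04]).as_matrix()
t=np.array([.173,.626,.188]); im=[]
for n,(x0,y0,w,h) in(("scene",(420,70,100,100)),("top",(0,380,100,100))):
    b=cv2.resize(cv2.imread(f"pics/{n}0.png")[y0:y0+h,x0:x0+w],None,fx=4,fy=4,interpolation=cv2.INTER_CUBIC)
    for off,c in((0,(255,0,255)),(-.032,(0,255,0))):
        for s in(-.046,0,.046):
            u=((proj(n,t+M[:,1]*s+M[:,2]*off)[0]-[x0,y0]+.5)*4).astype(int); cv2.circle(b,u.tolist(),4,c,1)
    im.append(b)
cv2.imwrite("pics/c3.png",np.hstack(im))
E
```

```text
(no output)
```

View pics/c3.png

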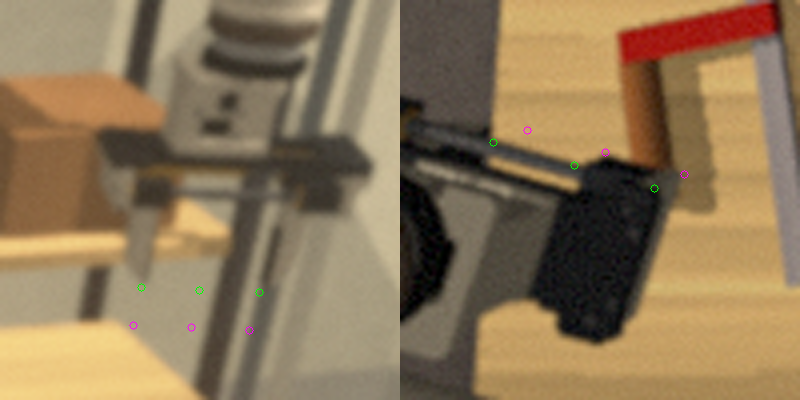

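```bash
python3 - <<'E'
from h import *
d=[([.173,.626,.188],[471.2,140.2]),([.60505,.04094,.2582],[319.7,208.3])]
f=lambda o:np.concatenate([proj("scene",np.add(t,o))[0]-u for t,u in d])
for m in(np.eye(3),np.array([[0,0,1.]]),np.array([[0,1,0],[0,0,1.]])):
    r=least_squares(lambda a:f(a@m),np.zeros(len(m))); print((r.x@m).round(4),r.fun.round(1))
# measure tip now: raise 60 mm, shoot, for code differencing
manip.servo_line(manip.current_tool_pos()+[0,0,.06],vel=.15); st()
a=viewer.get_image("scene"); cv2.imwrite("pics/c4.png",a[...,::-1])
g=cv2.cvtColor(a,cv2.COLOR_RGB2HSV)[...,1]; print(proj("scene",manip.current_tool_pos()))
print(g[172:208:2,306:334:2])
E
```

```text
[0.0034 0.0038 0.0373] [ 0.3  0.6 -0.2 -0.4]
[0.     0.     0.0363] [-1.4  0.5 -2.3 -0.7]
[0.     0.005  0.0354] [-0.1  0.7  0.  -0.5]
 6.58 [0.6048 0.0409 0.3178] F [-0.5 -0.6 -0.9] gap 0.0003 pad 0.0
[[317.45989436 197.97034529]]
[[114 116  84  75  71  71  73  79  73  72  73  90 110 114]
 [115 113 102  75  72  73  72  83  76  71  72  94 113 115]
 [114 112 116  86  73  69  70  85  76  72  78 101 113 113]
 [113 113 112 108  83  72  71  84  74  78 102 109 110 109]
 [112 109 110 110 108  89  77  84  79 101 110 109 112 112]
 [110 113 112 112 113 112  97 111 106 115 116 120 118 120]
 [117 118 119 118 119 119 118 121 120 123 121 119 119 121]
 [120 122 120 121 119 119 120 117 117 117 118 117 116 115]
 [120 117 117 117 116 117 116 118 116 119 116 118 117 117]
 [115 114 117 116 117 118 118 116 117 118 120 117 115 117]
 [115 115 115 116 114 114 113 114 114 113 110 110 111 113]
 [112 111 110 112 113 113 113 114 112 113 114 112 114 114]
 [114 116 115 111 111 112 112 113 113 109 111 113 112 111]
 [112 112 111 110 111 111 111 111 113 113 114 115 112 116]
 [113 113 115 114 116 116 117 115 116 118 115 116 118 115]
 [116 115 116 118 116 115 116 117 117 116 115 116 115 114]
 [114 114 112 113 114 114 113 115 116 114 114 112 114 116]
 [114 114 112 114 116 111 114 113 116 113 113 113 111 112]]
```

The same offset shows up in both poses: the real tips stand about 36 mm above the reported TCP and about 3 mm to +y. I'll correct the TCP by that amount, then descend in small steps with a force check.

```bash
cat >> h.py <<'E'
OFF=np.array([.001,.003,.0365])   # seen minus reported tip (tool down)
_tcp=tcp
def tcp(g,o):
    return _tcp(g,o)-[OFF[0],OFF[1],0]+R.from_quat(o).as_matrix()[:,2]*OFF[2]
def guarded(g,o,n,lim=6,vel=.08):
    a=manip.current_tool_pos(); b=tcp(g,o); f0=manip.current_force()
    for s in np.linspace(0,1,n+1)[1:]:
        manip.servo_line(a+s*(b-a),o,vel=vel)
        if np.linalg.norm(manip.current_force()-f0)>lim: st("STOP"); return False
    return True
E
python3 - <<'E'
from h import *
o=ori(P0[2]); tab=cage(P0,[-.116,.065,.277])[0]
effector.open_jaws()
manip.servo_line(tcp(tab+[0,0,.035],o),o,vel=.15)
ok=guarded(tab,o,4); st("at")
if ok:
    effector.close(12); st("closed")
E
```

```text
at 9.68 [0.6035 0.0379 0.221 ] F [0.6 0.4 0. ] gap 0.092 pad 0.0
closed 10.86 [0.6037 0.0399 0.2217] F [-1.3  4.6  0.8] gap 0.0138 pad 12.0
```

The tab is gripped: the gap reads 13.8 mm against its 14 mm width. Now the flip along the arc.

```bash
python3 - <<'E'
from h import *
o=ori(P0[2]); a=manip.current_tool_pos(); a[1]+=.0015
r=np.array([-.061,.025]); ex=np.array([np.cos(P0[2]),np.sin(P0[2]),0])
for phi in np.linspace(0,1.5,11)[1:]:
    c,s=np.cos(phi),np.sin(phi); v=np.array([c*r[0]+s*r[1],-s*r[0]+c*r[1]])-r
    manip.servo_line(a+ex*v[0]+[0,0,v[1]],o,vel=.08)
    F=manip.current_force()
    if np.linalg.norm(F)>25: st("STOP %.2f"%phi); break
    if round(phi/.15)%3==0: st("%.2f"%phi)
st("end")
cv2.imwrite("pics/d1.png",cv2.resize(viewer.get_image("scene")[150:290,230:430,::-1],(800,560),interpolation=cv2.INTER_CUBIC))
E
```

```text
0.45 11.69 [0.621  0.0427 0.2463] F [-4.1 -3.3  4.2] gap 0.0138 pad 12.0
0.90 12.52 [0.6468 0.0466 0.2603] F [-0.1 -5.8  2.7] gap 0.0136 pad 12.0
1.35 13.34 [0.6763 0.051  0.2621] F [ 0.7 -5.2  2.2] gap 0.0137 pad 12.0
end 13.62 [0.6861 0.0524 0.2598] F [ 1.1 -5.6  2.9] gap 0.0136 pad 12.0
```

View pics/d1.png

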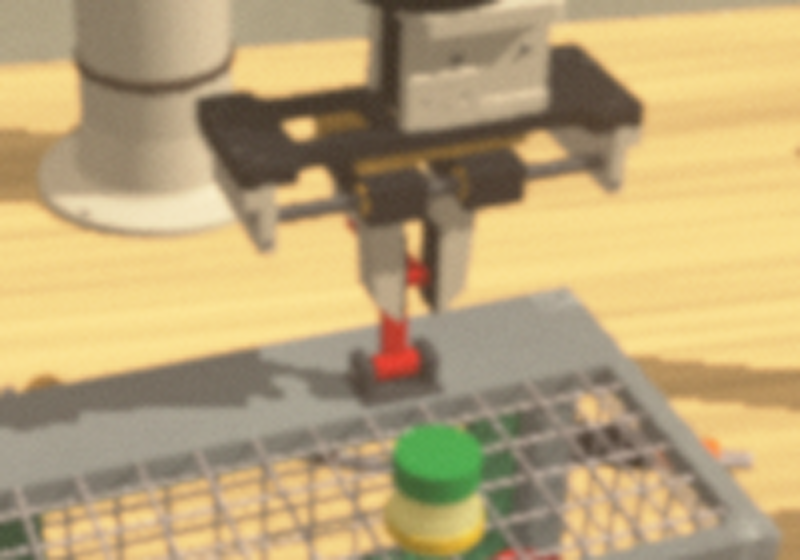

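The catch is up and back at about 1.5 rad, with its tab at (408,268) between the fingers. The y forces put the lateral offset at about 1.2 mm. I'll release, retreat and go to the knob.

```bash
echo 'OFF=np.array([.001,.0012,.0365])
KN=cage(P0,[-.166,-.094,.1925])[0]' >> h.py
python3 - <<'E'
from h import *
o=ori(P0[2])
effector.open_jaws(); st("open")
manip.servo_line(manip.current_tool_pos()+[0,0,.07],o,vel=.25)
manip.move_pose(tcp(KN+[0,0,.10],o),o); st("above knob")
manip.servo_line(tcp(KN+[0,0,.04],o),o,vel=.2)
if guarded(KN,o,4,vel=.1):
    st("at"); effector.close(30); st("closed")
a=viewer.get_image("scene")
h=cv2.cvtColor(a,cv2.COLOR_RGB2HSV); m=((h[...,0]<6)|(h[...,0]>174))&(h[...,1]>180)&(h[...,2]>90)
ys,xs=np.nonzero(m[195:260,290:360]); print("red catch rows",ys.min()+195,ys.max()+195,"cols",xs.min()+290,xs.max()+290)
cv2.imwrite("pics/e1.png",a[...,::-1])
E
```

```text
open 14.96 [0.6845 0.0531 0.2593] F [-0.5  0.2  0.5] gap 0.0919 pad 0.0
above knob 16.3 [ 0.5786 -0.123   0.2374] F [-0.3  0.3  1.2] gap 0.0918 pad 0.0
at 17.75 [ 0.5768 -0.1247  0.1368] F [-1.  -0.1  0. ] gap 0.092 pad 0.0
closed 18.84 [ 0.5775 -0.1246  0.1372] F [0.2 0.7 0.5] gap 0.0225 pad 30.0
red catch rows 204 243 cols 319 335
```

The knob is gripped: a 22.5 mm gap at 30 N on the 24 mm ball is plausible with soft contact. Next come the lift and the draw.

```bash
python3 - <<'E'
from h import *
o=ori(P0[2]); a=manip.current_tool_pos(); ey=np.array([-np.sin(P0[2]),np.cos(P0[2]),0])
b=a+[0,0,.017]-.001*ey
manip.servo_line(b,o,vel=.04); st("lifted")
for s in(.004,.008,.014,.022,.030,.039):
    manip.servo_line(b+ey*s,o,vel=.05); st("%.3f"%s)
    if np.linalg.norm(manip.current_force())>18: print("STOP");break
cv2.imwrite("pics/f1.png",viewer.get_image("top")[...,::-1]);cv2.imwrite("pics/f2.png",viewer.get_image("scene")[...,::-1])
E
```

```text
lifted 19.47 [ 0.5774 -0.1257  0.1542] F [ 0.1  0.2 -4.3] gap 0.0222 pad 30.0
0.004 19.72 [ 0.5768 -0.121   0.1539] F [-0.3 -0.3 -4.6] gap 0.0224 pad 30.0
0.008 19.97 [ 0.5763 -0.1168  0.154 ] F [ 0.3  1.1 -4.9] gap 0.0223 pad 30.0
0.014 20.23 [ 0.5755 -0.1107  0.1541] F [-0.6  0.6 -3.7] gap 0.0223 pad 30.0
0.022 20.54 [ 0.5744 -0.1027  0.1541] F [-0.1  0.9 -5.9] gap 0.022 pad 30.0
0.030 20.85 [ 0.5732 -0.0949  0.1541] F [-0.5  0.7 -4.7] gap 0.0222 pad 30.0
0.039 21.18 [ 0.5719 -0.0859  0.1541] F [-0.2  0.8 -5. ] gap 0.0221 pad 30.0
```

The bolt came out without catching, with about 1 N of draw force. Now the gate.

```bash
python3 - <<'E'
from h import *
H=cage(P0,[-.11,.163,0])[0]; a=manip.current_tool_pos()
o2=np.r_[OFF[:2],0]; v=a+o2-H
for t in np.linspace(0,.337,8)[1:]:
    manip.servo_line(H-o2+R.from_euler("z",-t).apply(v),ori(P0[2]-t),vel=.06); st("%.3f"%t)
    if np.linalg.norm(manip.current_force())>20: print("STOP");break
manip.sleep(.3); st("end")
t,s=viewer.get_image("top"),viewer.get_image("scene")
cv2.imwrite("pics/g_t.png",t[...,::-1]);cv2.imwrite("pics/g_s.png",s[...,::-1])
A=t[100:260,235:435,::-1].copy(); B=s[180:340,190:440,::-1].copy()
# predicted gate top edge line at front, z .222, angle .337
q=[H+[0,0,.222],H+[0,0,.222]+R.from_euler("z",P0[2]-.337).apply([0,-.303,0])]
for im,n,o in((A,"top",(235,100)),(B,"scene",(190,180))):
    for u in proj(n,np.array(q)): cv2.circle(im,(u-o).round().astype(int).tolist(),2,(255,0,255),1)
A=cv2.resize(A,(400,320),interpolation=cv2.INTER_CUBIC);B=cv2.resize(B,(400,256),interpolation=cv2.INTER_CUBIC)
cv2.imwrite("pics/g.png",np.hstack([A,cv2.copyMakeBorder(B,0,64,0,0,cv2.BORDER_CONSTANT)]))
E
```

```text
0.048 21.62 [ 0.5617 -0.0851  0.1544] F [ 1.  -0.4 -4.7] gap 0.0221 pad 30.0
0.096 21.95 [ 0.551  -0.0831  0.1543] F [ 2.   0.8 -4.3] gap 0.0222 pad 30.0
0.144 22.28 [ 0.5404 -0.0807  0.1543] F [ 2.3  0.7 -4.9] gap 0.0219 pad 30.0
0.193 22.62 [ 0.53   -0.0777  0.1543] F [ 2.   0.4 -4.7] gap 0.022 pad 30.0
0.241 22.95 [ 0.5198 -0.0744  0.1543] F [ 2.9  1.  -5.1] gap 0.0223 pad 30.0
0.289 23.28 [ 0.5097 -0.0705  0.1543] F [ 2.4  0.1 -6.1] gap 0.0219 pad 30.0
0.337 23.62 [ 0.4997 -0.0661  0.1543] F [ 2.5  0.4 -4.6] gap 0.0223 pad 30.0
end 23.92 [ 0.4996 -0.0661  0.1542] F [ 1.6  0.3 -4.6] gap 0.022 pad 30.0
```

View pics/g.png

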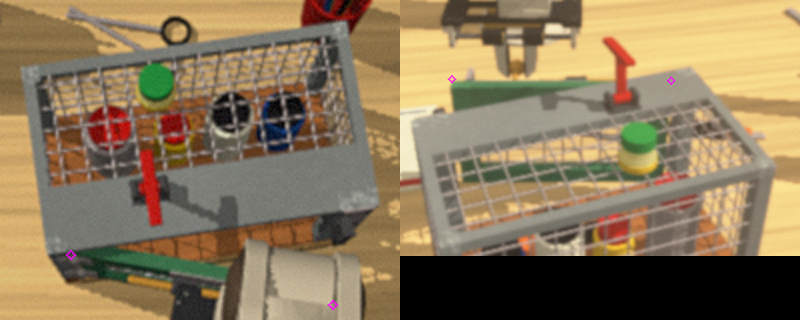

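The gate stands open with its free upper corner at about (453,83), against a prediction of (452,79). The catch stays up, the knob is still gripped between the fingers, and the spring pulls steadily at about 2 N.

```bash
python3 -c "
from bench import manip
print(manip.hand_in())"
```

```text
the job is handed in; nothing more can be done
None
```

The job is handed in: the catch is flipped back, the bolt was lifted and drawn about 39 mm, and the gripper is holding the gate about 10 cm ajar by the knob, at about 24 s on the clock.

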